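Post the rejected battery packs into the discard box

ROBOT

A 6-joint arm with a two-finger parallel gripper is mounted at the origin on the work surface. World frame = base frame: x ahead of the robot, y to its left, z up, the work surface at z = 0. Lengths are in mm, angles in rad, forces in N, time in s.
With the tool pointing down it reaches from about 425 to 925 mm from the base axis. Payload 12.5 kg.
Tool frame: the origin (TCP) lies between the finger pads; the fingertips stand 19 mm ahead of it and the grasp point (between the pads) is the TCP (arm.finger_overhang is the distance from the TCP to the fingertips, in mm); z points along the fingers, y is the direction in which the jaws open and shut (so a half turn about z gives the same grasp; the last joint's range is limited). The gripper opens to 85 mm and grips with 20 to 120 N. Pads are 22 mm wide; open, the fingers measure 114 mm over their backs; the gripper's body (76 mm by 85 mm) begins 54 mm behind the grasp point. The pads swing forward as they close: fully open they stand 13 mm farther back than shut.
Start: joints at [1.186, 0.491, 1.559, -0, 1.092, -0.106], TCP at [171.983, 600.887, 250.327] pointing down, gripper open.
Joint ranges: [-3.1, 3.1], [-0.84, 2.19], [0.05, 2.79], [-1.13, 4.28], [0.06, 2.93], [-2.69, 2.69]. Speed limits (rad/s): [2.22, 2.22, 2.79, 3.14, 3.14, 3.14].

INTERFACE

Orientations are given as a rotation vector (axis times angle).
In Python, from plant import arm, cams, spotter gives the robot as it stands.
- The arm moves only by the tool move_arm, never from a script. Its arguments are lists of equal length, an entry for each row: "slide": the shift along the tool's x, y, z in m, a list of three; "twist": the turn, a rotation vector about the tool's x, y, z in degrees, a list of three; "hand": the opening, from 0 (shut) to 1 (fully open). In form: {"slide": [[x, y, z], ...], "twist": [[ax, ay, az], ...], "hand": [hand, ...]}. A call has 1 to 12 rows; each row shifts and turns the commanded pose from where the row before left it, along the tool's axes as they then stand; what a row does not reach is not made up. A row lasts 1/10 s, in which the tool goes at most 50 mm and 8.59 degrees, less where a joint would pass 70% of its speed; a pose out of reach is approached as far as the arm can. A call is refused whole if a number of a shift passes 0.05 or a number of a turn 8.59, either way. A call with a gripper value outside its range is refused whole. The fingers move at their own pace and stop on an object; "squeeze" is the grip in N (left out, the last holds). Time passes only in rows, so rows that do not move let the fingers close. It gives the time, the measured TCP pose, the force and the opening at its end, in the units of the state.
- arm.observe(): the state, without advancing time (a new reading comes with each control period).
- cams.get_image(name): name is "scene" or "top"; returns the picture (420x560x3 uint8, red, green, blue); there is no depth.
- cams.camera_params(name): a dict with "fx", "fy", "cx", "cy" (pixels), "k1" (the pictures are not rectified: a ray, as slopes to the right and down, at radius r is drawn at 1 + k1 r^2 times it, then the intrinsics apply), "eye" and "rotation" of the camera in the world. Camera axes: x right, y down, z forward; pixel columns grow to the right and rows downward; lengths in mm; the calibration is good to about 2 mm. A picture is of the moment at which its call begins. camera_params takes no time and is no camera call.
- arm.job_done(): hands the job in, once; it reports no verdict.
Trained networks look in the newest picture that a camera, given by its name, has taken for a name from the list of things; names that differ only in an ending like _2 or _b are one class to them, and where a whole thing is asked for, a point or a joint stands for the part that bears it (a point fixed in the world has none). Each returns a list of dicts, best first, with "confidence" (0 to 1); they miss things now and then, are a little off and sometimes report something else, mostly with a low value. They report only what shows in the picture. A call takes as long as a camera call. They do not tell look-alikes from the thing itself.
- spotter.search_frame(camera, query): "extent" ([left, top, right, bottom] in pixels, round what is visible of it).
- spotter.silhouettes(camera, query): "pixels" (420x560 bool, what is visible of it) and "extent" ([left, top, right, bottom] in pixels, round what is visible of it).
- spotter.tip_of(camera, query): "uv" ([column, row] in pixels: a listed point, or the origin of a listed thing).
The state is a dict: "t": time; "joint_positions": joint angles; "joint_vel": joint speeds; "tau": joint torques, N m; "position": TCP position; "orientation": TCP orientation; "ft_force": force on the tool from outside, world axes, zero at the start; "torque": the same for the moment, N m; "finger_gap": finger opening in mm.
Only numpy, scipy, OpenCV 4.12 (cv2) and the standard library are available. Lean on these libraries where they do the work, as an engineer would, in place of code of your own. Each camera call takes 0.05 s, during which the arm holds its last target.

TASK

Two of the four camera battery packs standing in the pink tray are rejects, the ones with red caps: take them one at a time and post each through the orange sprung flap in the top of the grey discard box, pushing the flap down and letting go inside so that the pack falls into the hidden bin. Finish with both rejects in the bin and the flap sprung fully shut. Leave the two good packs with green caps standing where they are in the tray, and do not disturb the tape roll or the screwdriver.

Things in the scene. Friction and masses are not known exactly. Their poses are not given: they have to be found in the camera images.
- box: Fixed closed grey plastic discard box with a red stripe, outside 240 (its x) x 200 (its y) x 205 mm high, walls and top 6 mm; the hidden bin is its inside, whose floor is 6 mm above the table. Origin: centre of its underside; z up; x points from the mouth's free-edge side to its hinge side.
- mouth (a point): Centre of the rectangular mouth in the box's top, at the level of the top face (205 mm above the table). The mouth is 120 mm along the box's x and 115 mm along its y. It is closed by the orange flap, level and almost flush with the top; axes as the box.
- flap (a joint): Angle of the orange sprung flap in rad: 0 shut (level), grows as it is pushed down into the box, stop at 1.2. Its spring shuts it again and holds up a pack laid on it; it takes about 2 N pressed at its middle to start, up to about 5 N pressed 30 mm from the hinge when well open.
- flap_edge (a point): Middle of the flap's free edge, top face (black strip beside it). The flap is 116 x 111 x 4 mm, hinged along the box's y at the mouth's +x edge (steel pin seen there); this -x edge swings down. Two fingers gripping a pack across the box's x at the mouth's centre, tips 48 mm below the box's top, hold it about 0.9 rad open; opened to 40 mm there, they keep it down while the pack drops past.
- tray: Fixed shallow pink tray, 150 (its x) x 290 (its y) x 12 mm high, floor and rim 5 mm thick. Origin: centre of its underside; the packs stand in a row along its y, about 62 mm apart, in any order.
- reject_a_center (a point): Camera battery pack, a black block 20 x 38 x 55 mm, 56 to 112 g, standing upright on the tray floor, with a red cap (the top 11 mm, contacts on top). This point is its centre, 27.5 mm above its underside; its x axis runs across the 20 mm thickness (the way to grip it), y along the 38 mm width, z up. A reject.
- reject_b_center (a point): Camera battery pack, a black block 20 x 38 x 55 mm, 56 to 112 g, standing upright on the tray floor, with a red cap (the top 11 mm, contacts on top). This point is its centre, 27.5 mm above its underside; its x axis runs across the 20 mm thickness (the way to grip it), y along the 38 mm width, z up. A reject.
- good_a_center (a point): Camera battery pack, a black block 20 x 38 x 55 mm, 56 to 112 g, standing upright on the tray floor, with a green cap (the top 11 mm, contacts on top). This point is its centre, 27.5 mm above its underside; its x axis runs across the 20 mm thickness (the way to grip it), y along the 38 mm width, z up. A good pack, to be left alone.
- good_b_center (a point): Camera battery pack, a black block 20 x 38 x 55 mm, 56 to 112 g, standing upright on the tray floor, with a green cap (the top 11 mm, contacts on top). This point is its centre, 27.5 mm above its underside; its x axis runs across the 20 mm thickness (the way to grip it), y along the 38 mm width, z up. A good pack, to be left alone.
- tape: Roll of brown tape lying flat, 90 mm across, 72 mm hole, 30 mm high; a bystander. Origin: centre of its underside.
- driver: Red-handled screwdriver, 160 mm long (handle 26 mm thick), lying on the table beyond the tray and box; a bystander. Origin: below its middle, at table level, x along it towards the tip.
Mind the look-alikes: they are no part of the job. Leave any blue, purple or yellow look-alike of the part that bears reject_a_center alone.

How it is judged:
By the outcome, as a careful person would: the job done as asked, in the order asked, and still so for the second after the job is handed in, with the robot touching nothing.
It also fails if it takes over 64 s, if anything falls off the work surface, if the arm or the gripper's body presses on something with over 40 N, if the wrist force passes 120 N, or if a joint passes its speed limit or range.

## Working session

There is one attempt and no reset: what is moved stays moved. The work goes in short steps, Python scripts to look and compute and a tool call to move; the robot and the scene stay as the last step left them, time stands still between calls to the robot, and variables do not carry over. Pictures are saved under pics/ and viewed, and the job is handed in when it is done.

Besides the shell and the picture viewer there is one more tool, called after "Call:" as name(argument=value, ...) on one line, values as JSON. move_arm: Moves the arm, as the interface text tells. Its arguments: {"type":"object","properties":{"slide":{"type":"array"},"twist":{"type":"array"},"hand":{"type":"array"},"squeeze":{"type":"number"}},"required":["slide","twist","hand"]}

```bash
mkdir -p pics; ls
python3 - <<'E'
from plant import arm,cams,spotter
import cv2,numpy as np
for n in ("scene","top"):
    im=cams.get_image(n); cv2.imwrite(f"pics/{n}0.png",im[:,:,::-1])
    p=cams.camera_params(n); print(n,{k:np.round(v,4).tolist() for k,v in p.items()})
print(arm.observe())
E
```

```text
pics
scene {'fx': 480.6006, 'fy': 480.6006, 'cx': 272.8225, 'cy': 206.688, 'k1': -0.1165, 'eye': [1267.0837, -58.1793, 946.5226], 'rotation': [-1.86, -1.7444, 0.6185]}
top {'fx': 384.9969, 'fy': 384.9969, 'cx': 272.6615, 'cy': 211.4709, 'k1': 0.0314, 'eye': [499.3158, 6.6168, 1062.5967], 'rotation': [-2.1708, 2.1375, -0.0896]}
{'t': 0.1, 'joint_positions': array([ 1.18640099e+00,  4.91509028e-01,  1.55938702e+00, -2.22384394e-06,
        1.09170853e+00, -1.05582304e-01]), 'joint_vel': array([ 0.0009825 , -0.00208966, -0.00141984,  0.00076721, -0.00158693,
        0.00047625]), 'tau': array([ 3.32102049e-03, -6.19450951e+01, -2.62025017e+01, -1.03555481e-04,
        2.92718913e-03, -2.63844976e-05]), 'position': array([171.90916063, 600.705284  , 249.7806234 ]), 'orientation': array([-4.36505824e-01, -3.11087361e+00,  1.54270385e-03]), 'ft_force': array([-0.0145697 ,  0.00592638,  0.70524824]), 'torque': array([ 0.02402226,  0.00867579, -0.04137526]), 'finger_gap': 85.1833414485263}
```

View pics/scene0.png

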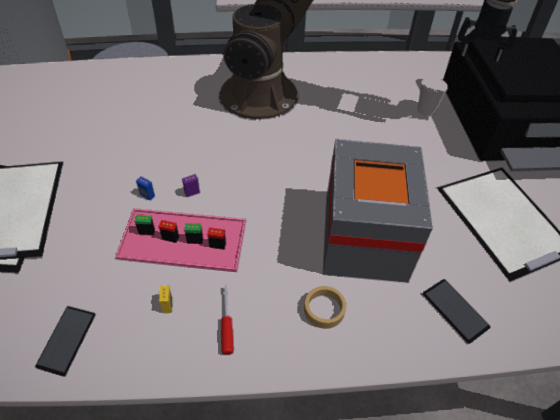

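View pics/top0.png

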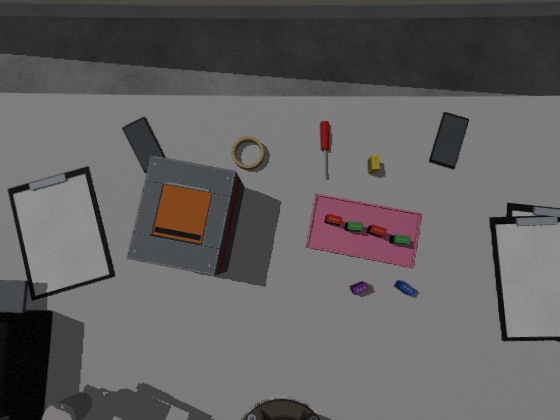

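The top view shows the packs in the tray, left to right: red (334,219), green (354,226), red (378,231), green (401,240). The box mouth is at about (183,213). The hinge pin is on the upper (+x) side and the black strip is at (178,235).

```bash
cat > h.py <<'E'
import numpy as np,cv2
from scipy.spatial.transform import Rotation as R
from plant import arm,cams,spotter
def P(n):
    p=cams.camera_params(n); 
    r=np.array(p['rotation']); M=R.from_rotvec(r).as_matrix() if r.shape==(3,) else r
    K=np.array([[p['fx'],0,p['cx']],[0,p['fy'],p['cy']],[0,0,1]]); D=np.array([p['k1'],0,0,0,0.])
    return K,D,M,np.array(p['eye'])
def proj(n,X):
    K,D,M,e=P(n); Xc=(np.atleast_2d(X)-e)@M
    return cv2.projectPoints(Xc.reshape(-1,1,3).astype(float),np.zeros(3),np.zeros(3),K,D)[0].reshape(-1,2)
def ray(n,uv):
    K,D,M,e=P(n); u=cv2.undistortPoints(np.array(uv,float).reshape(-1,1,2),K,D).reshape(-1,2)
    return e,np.c_[u,np.ones(len(u))]@M.T
def at(n,uv,z):
    e,d=ray(n,uv); return e+d*((z-e[2])/d[:,2])[:,None]
E
python3 - <<'E'
from h import *
print(proj("top",[[0,0,0],[600,0,0],[600,200,0]]))
for n in("top","scene"):
  cams.get_image(n)
  for q,z in (("reject_a_center",32.5),("good_a_center",32.5),("mouth",205),("flap_edge",205),("box",0),("tray",0)):
    for d in spotter.tip_of(n,q):
      if d['confidence']>.15: print(n,q,round(d['confidence'],2),np.round(d['uv'],1),np.round(at(n,d['uv'],z)[0],1))
E
python3 - <<'E'
import cv2
a=cv2.imread('pics/top0.png')
cv2.imwrite('pics/z1.png',cv2.resize(a[185:275,300:430],None,fx=6,fy=6,interpolation=2))
cv2.imwrite('pics/z2.png',cv2.resize(a[145:285,120:290],None,fx=4,fy=4,interpolation=2))
a=cv2.imread('pics/scene0.png')
cv2.imwrite('pics/z3.png',cv2.resize(a[200:275,110:250],None,fx=5,fy=5,interpolation=2))
E
```

```text
[[281.85295889 448.930189  ]
 [284.82668443 216.73717456]
 [212.9162188  215.70318667]]
top reject_a_center 0.71 [375.9 162.9] [ 746.7 -243.9   32.5]
top reject_a_center 0.59 [354.6 290.2] [ 406.8 -184.5   32.5]
top reject_a_center 0.5 [404.6 285.5] [ 421.7 -313.7   32.5]
top reject_a_center 0.45 [373.8 230.5] [ 563.7 -236.3   32.5]
top good_a_center 0.65 [351.6 227.9] [ 569.7 -177.9   32.5]
top good_a_center 0.46 [180.8 212.1] [605.5 281.4  32.5]
top good_a_center 0.31 [362.6 231.9] [ 559.5 -206.8   32.5]
top mouth 0.81 [182.1 212.3] [587.3 232.4 205. ]
top flap_edge 0.67 [174.9 237.4] [530.7 246.1 205. ]
top box 0.89 [203.8 220.6] [586.  224.9   0. ]
top tray 0.92 [362.6 229.7] [ 567.4 -213.6    0. ]
scene reject_a_center 0.89 [171.5 233.9] [ 571.7 -235.3   32.5]
scene reject_a_center 0.78 [166.7 299.9] [ 749.1 -234.9   32.5]
scene reject_a_center 0.59 [186.2 184.6] [ 414.  -207.5   32.5]
scene good_a_center 0.68 [193.1 232.7] [ 571.  -184.    32.5]
scene mouth 0.83 [378.6 181.2] [587.4 228.4 205. ]
scene flap_edge 0.97 [379.4 162.6] [531.7 242.4 205. ]
scene tray 0.74 [180.3 238.6] [ 562.6 -219.1    0. ]
scene tray 0.29 [377.4 159.6] [316.1 322.4   0. ]
```

View pics/z1.png

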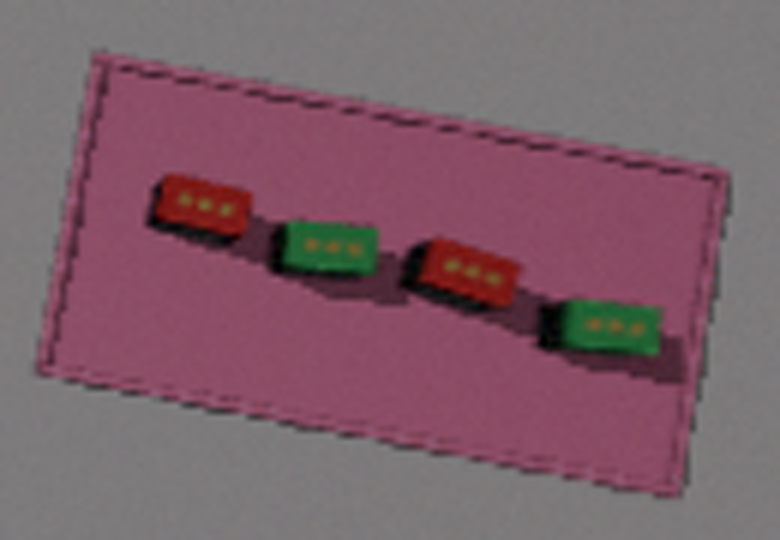

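View pics/z2.png

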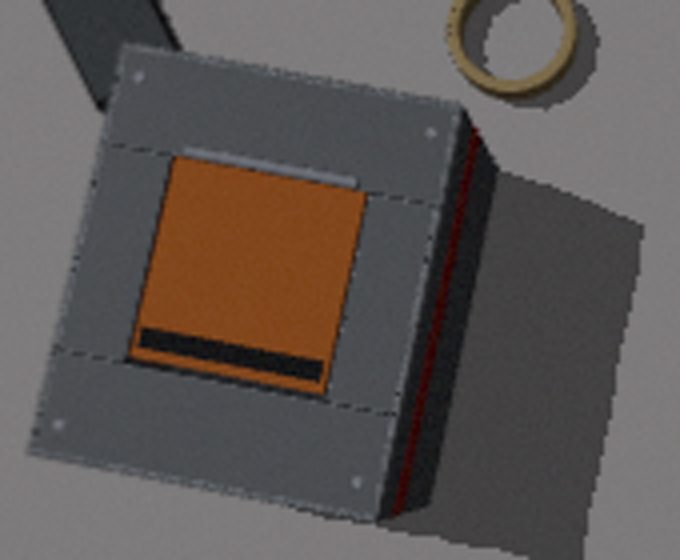

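View pics/z3.png

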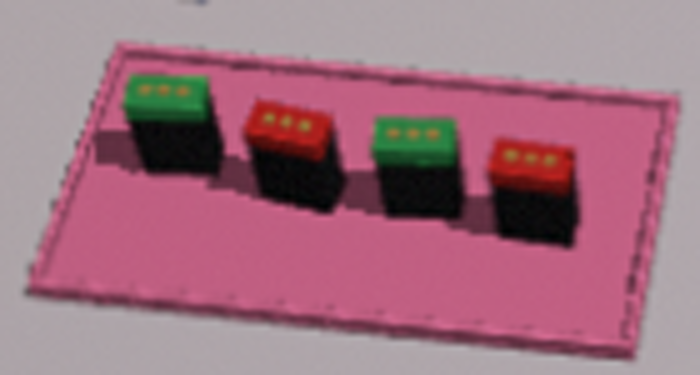

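```bash
cat > fit.py <<'E'
from h import *
from scipy.optimize import minimize
S=8
def soft(n,pts3,roi):
    x0,y0,w,hh=roi; uv=(proj(n,pts3)-[x0,y0]+0.5)*S-0.5
    hull=cv2.convexHull(uv.astype(np.float32)); m=np.zeros((hh*S,w*S),np.uint8)
    cv2.fillConvexPoly(m,np.round(hull*16).astype(np.int32),255,shift=4)
    return cv2.resize(m,(w,hh),interpolation=cv2.INTER_AREA)/255.
def fit(masks,shape,z0,z1,p0):
    # masks {cam:float mask}, shape (sx,sy); fits x,y,yaw per cam & joint
    def pts(p):
        c,s=np.cos(p[2]),np.sin(p[2]); o=[]
        for z in (z0,z1):
            for a in(-1,1):
                for b in(-1,1):
                    x,y=a*shape[0]/2,b*shape[1]/2; o.append([p[0]+c*x-s*y,p[1]+s*x+c*y,z])
        return np.array(o)
    def cost(q,cs):
        p=[q[0],q[1],q[2]/50]; t=0
        for n in cs:
            uv=proj(n,pts(p)).mean(0); h0=45 if shape[0]<60 else 110
            x0,y0=max(0,int(c0[n][0])-h0),max(0,int(c0[n][1])-h0); w=min(2*h0,560-x0);hh=min(2*h0,420-y0)
            t+=np.abs(soft(n,pts(p),(x0,y0,w,hh))-masks[n][y0:y0+hh,x0:x0+w]).sum()/masks[n].sum()
        return t
    c0={n:proj(n,pts(p0)).mean(0) for n in masks}
    res={}
    for cs in [[n] for n in masks]+[list(masks)]:
        if len(cs)==1 and len(masks)==1 and res: break
        q0=np.array([p0[0],p0[1],p0[2]*50])
        best=None
        for k in range(2):
            r=minimize(cost,q0,args=(cs,),method='Nelder-Mead',options=dict(initial_simplex=q0+np.array([[0,0,0],[6,0,0],[0,6,0],[0,0,10]]),xatol=.05,fatol=1e-4)); q0=r.x
        res['+'.join(cs)]=(np.round([q0[0],q0[1]],1),round(np.degrees(q0[2]/50),1),round(r.fun,3))
    return res
def comp(n,im,kind,X):
    hsv=cv2.cvtColor(im,cv2.COLOR_RGB2HSV); H,Sa,V=[hsv[...,i].astype(int) for i in range(3)]
    if kind=='red': m=((H<6)|(H>174))&(Sa>185)&(V>60)
    if kind=='green': m=(H>45)&(H<80)&(Sa>100)&(V>50)
    if kind=='orange': m=(H>5)&(H<14)&(Sa>170)
    if kind in('red','green'):
        m=cv2.morphologyEx(m.astype(np.uint8),cv2.MORPH_CLOSE,np.ones((3,3)))
    nn,l,st,c=cv2.connectedComponentsWithStats(m.astype(np.uint8))
    uv=proj(n,[X])[0]; k=min((i for i in range(1,nn) if st[i,4]>20),key=lambda i:np.hypot(*(c[i]-uv)))
    return (l==k).astype(float),st[k],c[k]
E
cat > run1.py <<'E'
from fit import *
ims={n:cv2.cvtColor(cv2.imread(f"pics/{n}0.png"),cv2.COLOR_BGR2RGB) for n in("top","scene")}
for nm,kind,uv in (("rA","red",(334,219)),("gA","green",(355,226)),("rB","red",(378,231)),("gB","green",(402,240))):
    X=at("top",[uv],60)[0]
    ms={}
    for n in ims:
        ms[n],st,c=comp(n,ims[n],kind,X); print(nm,n,st,c.round(1))
    print(nm,fit(ms,(20,38),49,60,(X[0],X[1],0)))
# flap
for n in ims:
    m,st,c=comp(n,ims[n],'orange',[587,232,205]); print(n,st,c.round(1))
E
python3 run1.py
python3 - <<'E'
from h import *
# mouth corners from zoomed picture z2 (4x, offset 120,145)
z=np.array([[174,156],[366,192],[326,397],[129,358]]); uv=(z+.5)/4-.5+[120,145]
X=at("top",uv,205); print(X.round(1)); print(np.linalg.norm(np.roll(X,-1,0)-X,axis=1).round(1),X.mean(0).round(1))
d=X[0]+X[1]-X[2]-X[3]; print(np.degrees(np.arctan2(d[1],d[0])))
z=np.array([[122,43],[463,106],[380,522],[30,455]]); uv=(z+.5)/4-.5+[120,145]
X=at("top",uv,205); print(X.round(1)); print(np.linalg.norm(np.roll(X,-1,0)-X,axis=1).round(1),X.mean(0).round(1))
d=X[0]+X[1]-X[2]-X[3]; print(np.degrees(np.arctan2(d[1],d[0])))
E
```

```text
rA top [326 214  16  10 112] [333.5 218.8]
rA scene [208 228  17  11 143] [215.9 232.9]
rA {'top': (array([ 591.2, -126.9]), np.float64(-12.0), np.float64(0.136)), 'scene': (array([ 591.3, -127.8]), np.float64(-11.5), np.float64(0.18)), 'top+scene': (array([ 591.1, -127.2]), np.float64(-12.2), np.float64(0.326))}
gA top [347 222  16   9 111] [354.6 225.8]
gA scene [185 224  16   9 141] [192.6 228. ]
gA {'top': (array([ 573.6, -181.4]), np.float64(-4.9), np.float64(0.15)), 'scene': (array([ 573.9, -183.1]), np.float64(1.4), np.float64(0.163)), 'top+scene': (array([ 573.5, -181.8]), np.float64(-4.5), np.float64(0.333))}
rB top [370 225  16  11 117] [377.7 230. ]
rB scene [159 221  17  11 141] [167.4 225.7]
[[652.  278.3 205. ]
 [632.9 168.5 205. ]
 [517.2 186.9 205. ]
 [537.2 298.  205. ]]
[111.4 117.2 113.  116.5] [584.8 232.9 205. ]
-9.396795172175324
[[717.  311.  205. ]
 [683.  114.9 205. ]
 [449.  154.4 205. ]
 [482.7 350.3 205. ]]
[199.1 237.3 198.7 237.6] [582.9 232.6 205. ]
-9.535542286928493Traceback (most recent call last):
  File "run1.py", line 8, in <module>
    print(nm,fit(ms,(20,38),49,60,(X[0],X[1],0)))
             ~~~^^^^^^^^^^^^^^^^^^^^^^^^^^^^^^^^
  File "fit.py", line 32, in fit
    r=minimize(cost,q0,args=(cs,),method='Nelder-Mead',options=dict(initial_simplex=q0+np.array([[0,0,0],[6,0,0],[0,6,0],[0,0,10]]),xatol=.05,fatol=1e-4)); q0=r.x
    res = _minimize_neldermead(fun, x0, args, callback, bounds=bounds,
                               **options)
    fxr = func(xr)
    fx = function(np.copy(x), *(wrapper_args + args))
  File "fit.py", line 21, in cost
    uv=proj(n,pts(p)).mean(0); h0=45 if shape[0]<60 else 110
       ~~~~^^^^^^^^^^
  File "h.py", line 10, in proj
    K,D,M,e=P(n); Xc=(np.atleast_2d(X)-e)@M
            ~^^^
  File "h.py", line 5, in P
    p=cams.camera_params(n);
ValueError: time passes only in moves, steps and waits
```

```bash
cat > cc.py <<'E'
from plant import cams
import pickle
pickle.dump({n:cams.camera_params(n) for n in("top","scene")},open("cam.pkl","wb"))
E
python3 cc.py
python3 - <<'E'
s=open('h.py').read()
s=s.replace("p=cams.camera_params(n);","p=CP[n]").replace("def P(n)","import pickle\nCP=pickle.load(open('cam.pkl','rb'))\ndef P(n)")
open('h.py','w').write(s)
E
python3 run1.py
python3 - <<'E'
import cv2
a=cv2.imread('pics/scene0.png')
cv2.imwrite('pics/z4.png',cv2.resize(a[135:285,315:445],None,fx=4,fy=4,interpolation=2))
E
```

```text
rA top [326 214  16  10 112] [333.5 218.8]
rA scene [208 228  17  11 143] [215.9 232.9]
rA {'top': (array([ 591.2, -126.9]), np.float64(-12.0), np.float64(0.136)), 'scene': (array([ 591.3, -127.8]), np.float64(-11.5), np.float64(0.18)), 'top+scene': (array([ 591.1, -127.2]), np.float64(-12.2), np.float64(0.326))}
gA top [347 222  16   9 111] [354.6 225.8]
gA scene [185 224  16   9 141] [192.6 228. ]
gA {'top': (array([ 573.6, -181.4]), np.float64(-4.9), np.float64(0.15)), 'scene': (array([ 573.9, -183.1]), np.float64(1.4), np.float64(0.163)), 'top+scene': (array([ 573.5, -181.8]), np.float64(-4.5), np.float64(0.333))}
rB top [370 225  16  11 117] [377.7 230. ]
rB scene [159 221  17  11 141] [167.4 225.7]
rB {'top': (array([ 563.8, -240.9]), np.float64(-17.0), np.float64(0.141)), 'scene': (array([ 563.8, -242. ]), np.float64(-16.8), np.float64(0.175)), 'top+scene': (array([ 563.7, -241.5]), np.float64(-17.0), np.float64(0.323))}
gB top [394 235  16   9 121] [401.5 239.1]
gB scene [135 215  17   9 132] [142.8 219.3]
gB {'top': (array([ 541.4, -301.5]), np.float64(-4.5), np.float64(0.112)), 'scene': (array([ 540.7, -301.5]), np.float64(-3.2), np.float64(0.217)), 'top+scene': (array([ 541.3, -301.5]), np.float64(-4.9), np.float64(0.339))}
top [ 153  184   59   59 2272] [182.4 211.2]
scene [ 355  160   53   44 1832] [380.3 182.5]
```

View pics/z4.png

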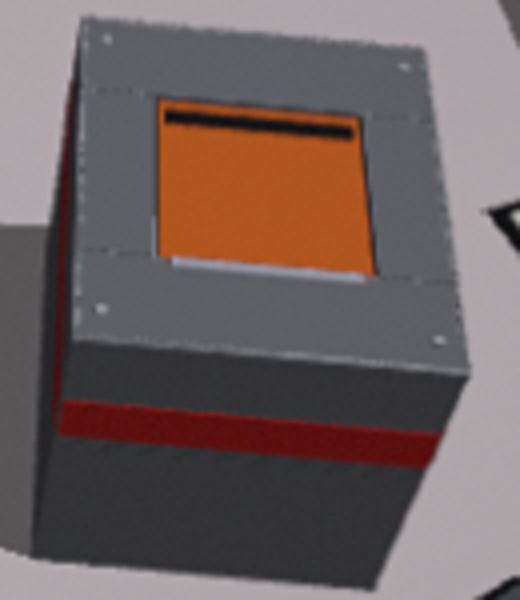

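```bash
cat > tl.py <<'E'
from h import *
def tool(yaw, s=1):
    # tool z down, tool y = +-(cos,sin) along pack x
    y=s*np.array([np.cos(yaw),np.sin(yaw),0]); z=np.array([0,0,-1.]); x=np.cross(y,z)
    return np.c_[x,y,z]
def delta(pos,yaw,s):
    o=arm.observe(); R0=R.from_rotvec(o['orientation']); 
    d=R0.inv().apply(np.array(pos)-o['position']); rv=(R0.inv()*R.from_matrix(tool(yaw,s))).as_rotvec(degrees=True)
    print("slide mm",d.round(1),"twist",rv.round(2),"t",o['t'],'pos',o['position'].round(1),'gap',round(o['finger_gap'],1),'f',o['ft_force'].round(1), 'q',o['joint_positions'].round(2))
E
python3 - <<'E'
from tl import *
z=np.array([[157,98],[362,117],[378,278],[158,256]]); uv=(z+.5)/4-.5+[315,135]
X=at("scene",uv,205); print(X.round(1)); print(np.linalg.norm(np.roll(X,-1,0)-X,axis=1).round(1),X.mean(0).round(1))
d=X[2]+X[3]-X[0]-X[1]; print(np.degrees(np.arctan2(d[1],d[0])))
z=np.array([[82,16],[424,48],[468,373],[74,338]]); uv=(z+.5)/4-.5+[315,135]
X=at("scene",uv,205); print(X.round(1), np.linalg.norm(np.roll(X,-1,0)-X,axis=1).round(1),X.mean(0).round(1))
d=X[2]+X[3]-X[0]-X[1]; print(np.degrees(np.arctan2(d[1],d[0])))
print(R.from_rotvec(arm.observe()['orientation']).as_matrix().round(3))
for s in(1,-1): delta((591.2,-127.2,250),np.radians(-12),s)
E
```

```text
[[518.1 187.2 205. ]
 [538.3 299.7 205. ]
 [654.5 278.6 205. ]
 [633.4 166.7 205. ]]
[114.2 118.1 113.8 117.1] [586.1 233.1 205. ]
-10.20710573924287
[[448.9 155.9 205. ]
 [484.3 350.8 205. ]
 [718.1 308.6 205. ]
 [684.5 115.1 205. ]] [198.  237.6 196.5 239.1] [583.9 232.6 205. ]
-10.03034407203316
[[-0.961  0.275  0.   ]
 [ 0.275  0.961  0.   ]
 [-0.     0.    -1.   ]]
slide mm [-6.034e+02 -5.846e+02  3.000e-01] twist [ 1.000e-02 -0.000e+00  8.603e+01] t 0.8 pos [172.  600.9 250.3] gap 85.0 f [-0.2 -0.1 -0.2] q [ 1.19  0.49  1.56 -0.    1.09 -0.11]
slide mm [-6.034e+02 -5.846e+02  3.000e-01] twist [ 0.000e+00  1.000e-02 -9.397e+01] t 0.8 pos [172.  600.9 250.3] gap 85.0 f [-0.2 -0.1 -0.2] q [ 1.19  0.49  1.56 -0.    1.09 -0.11]
```

```bash
cat >> tl.py <<'E'
from scipy.optimize import least_squares
def plan(pos,yaw,n,s=1):
    o=arm.observe(); R0=R.from_rotvec(o['orientation']); p0=o['position']
    tw=(R0.inv()*R.from_matrix(tool(yaw,s))).as_rotvec(degrees=True)/n; tw=tw.round(2)
    dR=R.from_rotvec(tw,degrees=True)
    def end(v):
        p=p0.copy();Rc=R0;tr=[]
        for _ in range(n): p=p+Rc.apply(v);Rc=Rc*dR;tr.append(p)
        return p,tr
    v=least_squares(lambda v:end(v)[0]-pos,np.zeros(3)).x.round(1)
    e,tr=end(v); print("per row slide(mm)",v,"twist",tw,"n",n,"end",e.round(1),"mid",[t.round(0).tolist() for t in tr[::max(1,n//4)]])
E
python3 -c "
from tl import *
plan(np.array([591.2,-127.2,280]),np.radians(-12),24)"
```

```text
per row slide(mm) [-38.5  -2.   -1.2] twist [ 0.   -0.    3.58] n 24 end [ 591.1 -128.4  279.1] mid [[208.0, 588.0, 252.0], [405.0, 468.0, 259.0], [543.0, 285.0, 266.0], [605.0, 63.0, 273.0]]
```

Call:
move_arm(slide=[[-0.0385, -0.002, -0.0012], [-0.0385, -0.002, -0.0012], [-0.0385, -0.002, -0.0012], [-0.0385, -0.002, -0.0012], [-0.0385, -0.002, -0.0012], [-0.0385, -0.002, -0.0012], [-0.0385, -0.002, -0.0012], [-0.0385, -0.002, -0.0012], [-0.0385, -0.002, -0.0012], [-0.0385, -0.002, -0.0012], [-0.0385, -0.002, -0.0012], [-0.0385, -0.002, -0.0012]], twist=[[0, 0, 3.58], [0, 0, 3.58], [0, 0, 3.58], [0, 0, 3.58], [0, 0, 3.58], [0, 0, 3.58], [0, 0, 3.58], [0, 0, 3.58], [0, 0, 3.58], [0, 0, 3.58], [0, 0, 3.58], [0, 0, 3.58]], hand=[1, 1, 1, 1, 1, 1, 1, 1, 1, 1, 1, 1])

```text
t: 2.0
position: [525.9, 317.4, 264.8]
orientation: [1.549, 2.733, 0.0]
ft_force: [-0.3, -0.5, 0.6]
finger_gap: 85.5
```

Call:
move_arm(slide=[[-0.0385, -0.002, -0.0012], [-0.0385, -0.002, -0.0012], [-0.0385, -0.002, -0.0012], [-0.0385, -0.002, -0.0012], [-0.0385, -0.002, -0.0012], [-0.0385, -0.002, -0.0012], [-0.0385, -0.002, -0.0012], [-0.0385, -0.002, -0.0012], [-0.0385, -0.002, -0.0012], [-0.0385, -0.002, -0.0012], [-0.0385, -0.002, -0.0012], [-0.0385, -0.002, -0.0012]], twist=[[0, 0, 3.58], [0, 0, 3.58], [0, 0, 3.58], [0, 0, 3.58], [0, 0, 3.58], [0, 0, 3.58], [0, 0, 3.58], [0, 0, 3.58], [0, 0, 3.58], [0, 0, 3.58], [0, 0, 3.58], [0, 0, 3.58]], hand=[1, 1, 1, 1, 1, 1, 1, 1, 1, 1, 1, 1])

```text
t: 3.2
position: [590.8, -130.0, 279.1]
orientation: [2.442, 1.976, 0.0]
ft_force: [1.0, -0.5, 0.4]
finger_gap: 85.1
```

Call:
move_arm(slide=[[0, 0, 0], [0, 0, 0], [0, 0, 0]], twist=[[0, 0, 0], [0, 0, 0], [0, 0, 0]], hand=[1, 1, 1])

```text
t: 3.5
position: [591.1, -127.6, 279.1]
orientation: [-2.438, -1.981, -0.0]
ft_force: [1.3, -0.7, -0.1]
finger_gap: 85.3
```

```bash
python3 -c "
from tl import *
delta((591.2,-127.2,100),np.radians(-12),1)"
```

```text
slide mm [  0.4  -0.  179.1] twist [-0.   -0.02  0.17] t 3.5 pos [ 591.1 -127.6  279.1] gap 85.3 f [ 1.3 -0.7 -0.1] q [-0.32  0.44  1.57  0.    1.13 -0.12]
```

Call:
move_arm(slide=[[0, 0, 0.045], [0, 0, 0.045], [0, 0, 0.045], [0, 0, 0.045], [0, 0, 0.021], [0, 0, 0.021], [0, 0, 0.021], [0, 0, 0], [0, 0, 0]], twist=[[0, 0, 0.17], [0, 0, 0], [0, 0, 0], [0, 0, 0], [0, 0, 0], [0, 0, 0], [0, 0, 0], [0, 0, 0], [0, 0, 0]], hand=[1, 1, 1, 1, 1, 1, 1, 1, 1], squeeze=40)

```text
t: 4.4
position: [591.4, -127.5, 36.3]
orientation: [-2.441, -1.977, 0.0]
ft_force: [0.6, 0.5, 0.2]
finger_gap: 85.5
```

```bash
python3 -c "
from tl import *
import cv2
for n in('top','scene'):
  a=cams.get_image(n)[:,:,::-1]
  a=a[170:290,290:440] if n=='top' else a[170:280,100:260]
  cv2.imwrite(f'pics/p1{n}.png',cv2.resize(a,None,fx=4,fy=4))
delta((591.2,-127.2,36),np.radians(-12),1)"
```

```text
slide mm [ 0.7 -0.6  1.2] twist [ 0.09  0.   -0.01] t 4.5 pos [ 591.7 -128.    37.2] gap 85.3 f [-0.4  0.3 -0.4] q [-0.32  0.74  1.78  0.    0.63 -0.11]
```

View pics/p1scene.png

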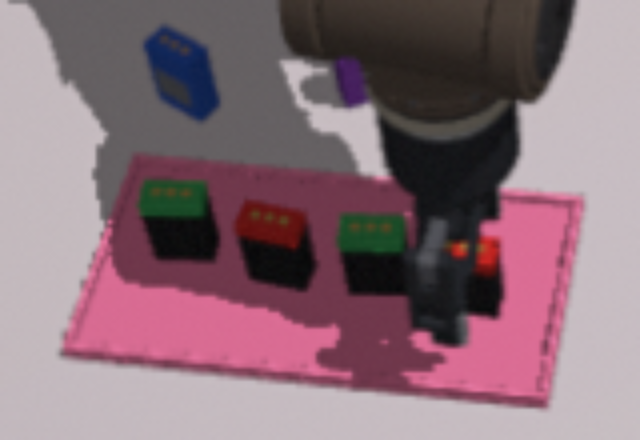

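Scene view: the open fingers straddle the rightmost red-capped pack, clear of the green neighbour. Now closing and lifting.

Call:
move_arm(slide=[[0, 0, 0], [0, 0, 0], [0, 0, 0], [0, 0, 0], [0, 0, 0], [0, 0, 0], [0, 0, 0], [0, 0, 0]], twist=[[0, 0, 0], [0, 0, 0], [0, 0, 0], [0, 0, 0], [0, 0, 0], [0, 0, 0], [0, 0, 0], [0, 0, 0]], hand=[0, 0, 0, 0, 0, 0, 0, 0], squeeze=40)

```text
t: 5.3
position: [591.1, -128.4, 36.3]
orientation: [2.442, 1.976, 0.0]
ft_force: [-0.8, -0.3, 6.7]
finger_gap: 19.4
```

Call:
move_arm(slide=[[0, 0, -0.01], [0, 0, -0.02], [0, 0, -0.035], [0, 0, -0.04], [0, 0, -0.04], [0, 0, -0.04], [0, 0, -0.04], [0, 0, -0.03], [0, 0, 0], [0, 0, 0]], twist=[[0, 0, 0], [0, 0, 0], [0, 0, 0], [0, 0, 0], [0, 0, 0], [0, 0, 0], [0, 0, 0], [0, 0, 0], [0, 0, 0], [0, 0, 0]], hand=[0, 0, 0, 0, 0, 0, 0, 0, 0, 0])

```text
t: 6.3
position: [590.7, -128.2, 291.4]
orientation: [2.442, 1.976, 0.001]
ft_force: [-0.2, 0.5, -1.2]
finger_gap: 19.9
```

```bash
python3 -c "
from tl import *
import cv2
for n in('scene',):
  a=cams.get_image(n)[:,:,::-1]
  a=a[90:280,100:300]
  cv2.imwrite(f'pics/p2{n}.png',cv2.resize(a,None,fx=3,fy=3))
plan(np.array([585.5,233,295]),np.radians(-9.8),12)
delta((585.5,233,295),np.radians(-9.8),1)"
```

```text
per row slide(mm) [29.5 -6.2 -0.4] twist [-0.01 -0.   -0.19] n 12 end [585.2 233.5 295.3] mid [[591.0, -98.0, 291.0], [590.0, -8.0, 292.0], [589.0, 83.0, 293.0], [587.0, 173.0, 295.0]]
slide mm [352.2 -80.4  -4.4] twist [-0.07 -0.02 -2.26] t 6.35 pos [ 590.5 -128.2  290.4] gap 19.9 f [ 0.2 -0.6 -1. ] q [-0.32  0.43  1.56  0.    1.16 -0.11]
```

View pics/p2scene.png

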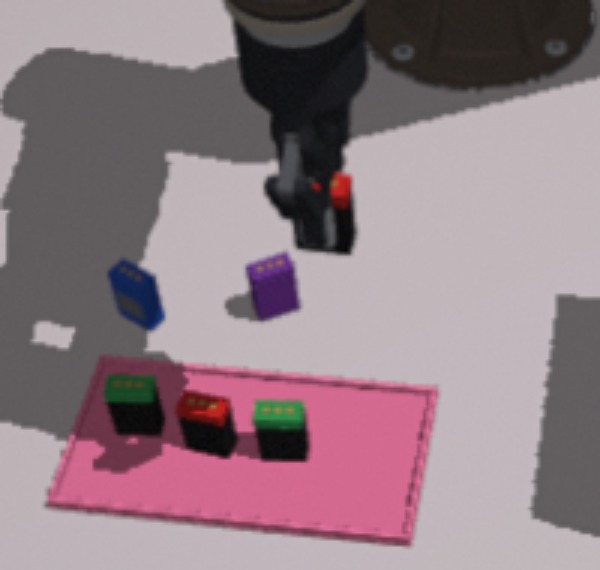

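The picture shows the first reject held upright. The other three packs are still standing. Carrying it to the mouth.

Call:
move_arm(slide=[[0.0295, -0.0062, -0.0004], [0.0295, -0.0062, -0.0004], [0.0295, -0.0062, -0.0004], [0.0295, -0.0062, -0.0004], [0.0295, -0.0062, -0.0004], [0.0295, -0.0062, -0.0004], [0.0295, -0.0062, -0.0004], [0.0295, -0.0062, -0.0004], [0.0295, -0.0062, -0.0004], [0.0295, -0.0062, -0.0004], [0.0295, -0.0062, -0.0004], [0.0295, -0.0062, -0.0004]], twist=[[0, 0, -0.19], [0, 0, -0.19], [0, 0, -0.19], [0, 0, -0.19], [0, 0, -0.19], [0, 0, -0.19], [0, 0, -0.19], [0, 0, -0.19], [0, 0, -0.19], [0, 0, -0.19], [0, 0, -0.19], [0, 0, -0.19]], hand=[0, 0, 0, 0, 0, 0, 0, 0, 0, 0, 0, 0])

```text
t: 7.55
position: [585.1, 234.4, 294.1]
orientation: [-2.402, -2.023, 0.004]
ft_force: [-0.2, -0.1, -0.4]
finger_gap: 19.3
```

Call:
move_arm(slide=[[0, 0, 0], [0, 0, 0], [0, 0, 0]], twist=[[0, 0, 0], [0, 0, 0], [0, 0, 0]], hand=[0, 0, 0])

```text
t: 7.85
position: [585.6, 232.5, 295.0]
orientation: [-2.403, -2.023, 0.002]
ft_force: [-0.5, -0.9, -1.2]
finger_gap: 19.6
```

```bash
python3 -c "
from tl import *
import cv2
for n in('scene','top'):
  a=cams.get_image(n)[:,:,::-1]
  a=a[90:280,280:470] if n=='scene' else a[140:290,110:300]
  cv2.imwrite(f'pics/p3{n}.png',cv2.resize(a,None,fx=3,fy=3))
delta((585.5,233,176),np.radians(-9.8),1)"
```

```text
slide mm [  0.7  -0.3 119.5] twist [-0.03  0.02 -0.05] t 7.95 pos [585.8 232.3 295.5] gap 19.8 f [ 0.9  0.1 -2.3] q [ 0.27  0.46  1.49 -0.    1.2   0.44]
```

View pics/p3scene.png

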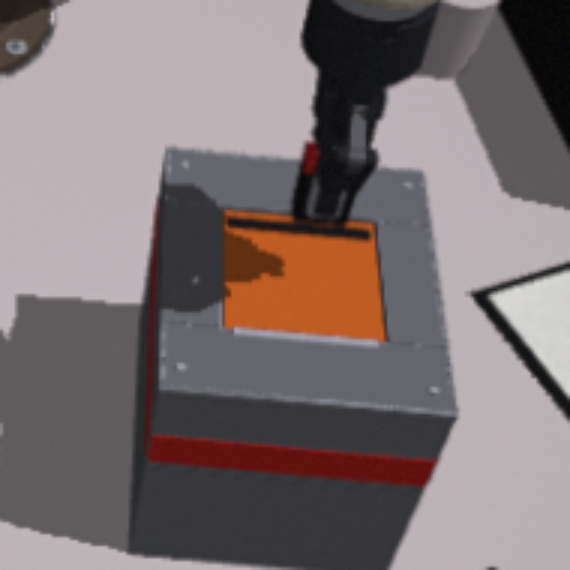

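View pics/p3top.png

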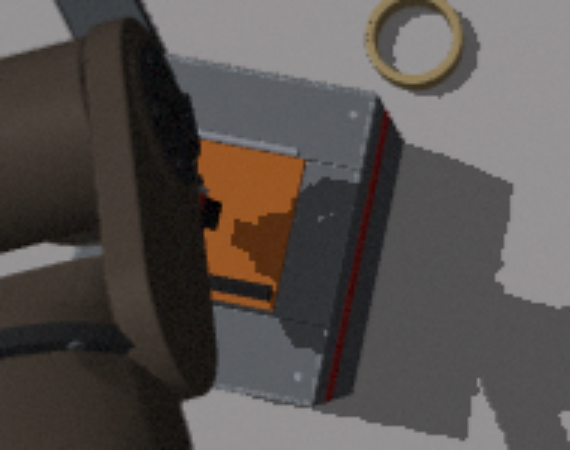

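The pack hangs over the middle of the mouth with the flap still shut. Pushing down.

Call:
move_arm(slide=[[0, 0, 0.02], [0, 0, 0.02], [0, 0, 0.012], [0, 0, 0.01], [0, 0, 0.01], [0, 0, 0.01], [0, 0, 0.01], [0, 0, 0.01], [0, 0, 0.01], [0, 0, 0.008], [0, 0, 0], [0, 0, 0]], twist=[[0, 0, 0], [0, 0, 0], [0, 0, 0], [0, 0, 0], [0, 0, 0], [0, 0, 0], [0, 0, 0], [0, 0, 0], [0, 0, 0], [0, 0, 0], [0, 0, 0], [0, 0, 0]], hand=[0, 0, 0, 0, 0, 0, 0, 0, 0, 0, 0, 0])

```text
t: 9.15
position: [585.3, 233.3, 175.6]
orientation: [-2.402, -2.023, 0.002]
ft_force: [-1.5, 0.2, -0.3]
finger_gap: 19.5
```

```bash
python3 -c "
from tl import *
import cv2
for n in('scene',):
  a=cams.get_image(n)[:,:,::-1]
  a=a[90:280,280:470] if n=='scene' else a[140:290,110:300]
  cv2.imwrite(f'pics/p4{n}.png',cv2.resize(a,None,fx=3,fy=3))
delta((585.5,233,176),np.radians(-9.8),1)"
```

```text
slide mm [-0.3  0.1 -0.1] twist [-0.03  0.01  0.02] t 9.2 pos [585.5 233.3 175.9] gap 19.4 f [-1.5  0.2 -0.9] q [0.27 0.58 1.62 0.   0.94 0.45]
```

View pics/p4scene.png

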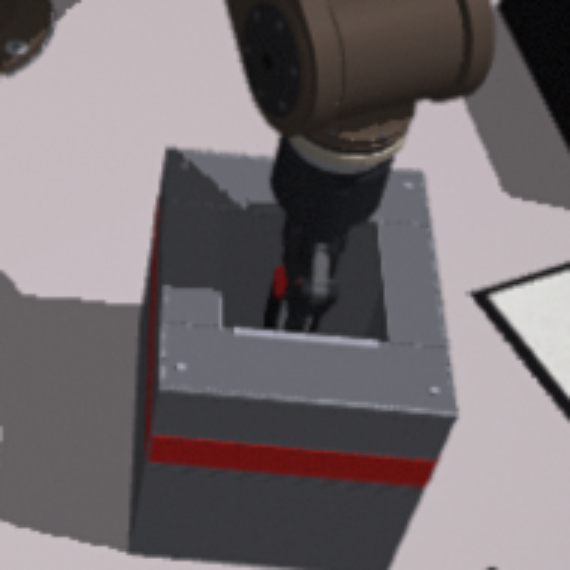

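The flap is well open and the pack is inside the mouth. Releasing.

Call:
move_arm(slide=[[0, 0, 0], [0, 0, 0], [0, 0, 0], [0, 0, 0], [0, 0, 0], [0, 0, 0], [0, 0, 0], [0, 0, 0], [0, 0, 0], [0, 0, 0]], twist=[[0, 0, 0], [0, 0, 0], [0, 0, 0], [0, 0, 0], [0, 0, 0], [0, 0, 0], [0, 0, 0], [0, 0, 0], [0, 0, 0], [0, 0, 0]], hand=[0.47, 0.47, 0.47, 0.47, 0.47, 0.47, 0.47, 0.47, 0.47, 0.47])

```text
t: 10.2
position: [585.8, 233.3, 176.0]
orientation: [2.403, 2.024, 0.001]
ft_force: [-1.1, -0.3, 3.1]
finger_gap: 40.3
```

```bash
python3 -c "
from tl import *
import cv2
for n in('scene','top'):
  a=cams.get_image(n)[:,:,::-1]
  a=a[90:280,280:470] if n=='scene' else a[140:290,110:300]
  cv2.imwrite(f'pics/p5{n}.png',cv2.resize(a,None,fx=3,fy=3))
delta((585.5,233,176),np.radians(-9.8),1)"
```

```text
slide mm [-0.4 -0.3  0. ] twist [ 0.02 -0.02  0.02] t 10.3 pos [585.8 233.3 176. ] gap 40.0 f [-2.2  0.5  3.4] q [0.27 0.58 1.62 0.   0.94 0.45]
```

View pics/p5scene.png

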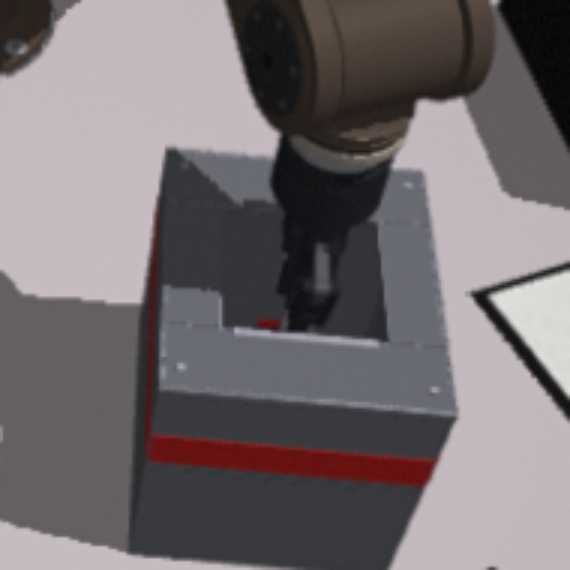

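```bash
python3 -c "
from h import *
for z in (200,170,140,100,61,30,10): 
  X=at('scene',[[369.5,197.8]],z)[0]; d=X[:2]-[585.5,233]; a=np.radians(-9.8); print(z,X.round(0),'box xy',(np.array([[np.cos(a),np.sin(a)],[-np.sin(a),np.cos(a)]])@d).round(0))
"
```

```text
200 [629. 201. 200.] box xy [ 48. -24.]
170 [603. 211. 170.] box xy [ 21. -18.]
140 [577. 222. 140.] box xy [ -6. -12.]
100 [543. 236. 100.] box xy [-42.  -5.]
61 [510. 249.  61.] box xy [-77.   3.]
30 [483. 260.  30.] box xy [-105.    9.]
10 [466. 267.  10.] box xy [-123.   13.]
```

View pics/p5top.png

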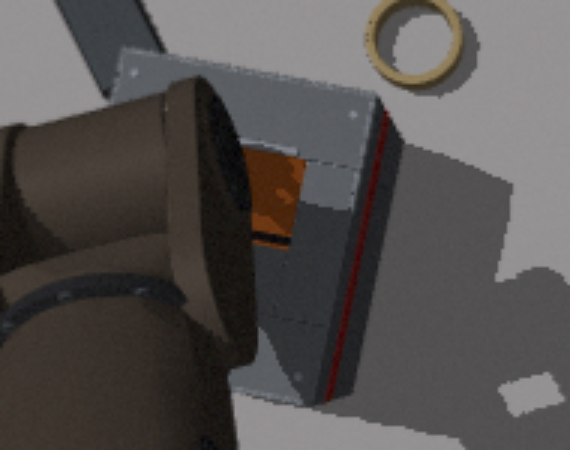

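```bash
python3 -c "
from tl import *
import cv2
a=cams.get_image('scene')[:,:,::-1]
a=a[150:215,345:420].astype(float)*2.5
cv2.imwrite('pics/p6.png',cv2.resize(np.clip(a,0,255).astype(np.uint8),None,fx=9,fy=9,interpolation=2))
print(arm.observe()['ft_force'])"
```

```text
[-2.19974049  0.65724648  3.49389854]
```

View pics/p6.png

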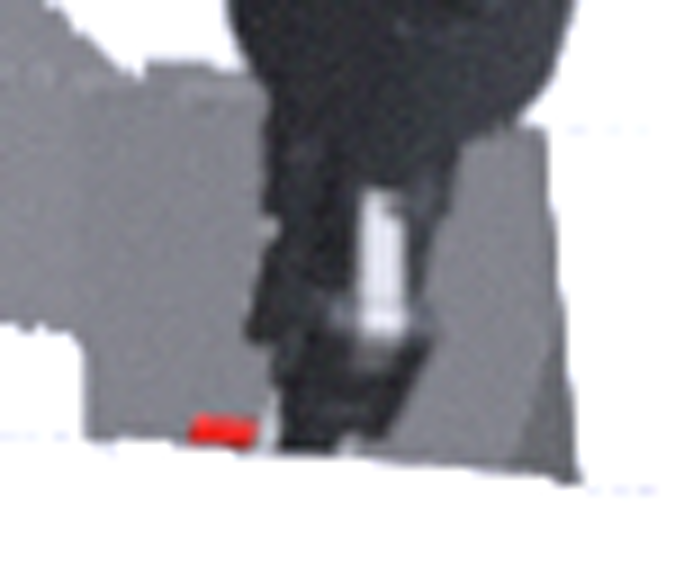

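The red cap (scene pixel about (370,198)) shows only ~18 mm wide and lies to the side of the fingers. That fits a pack lying in the bin near the -x wall. Withdrawing slowly to check.

Call:
move_arm(slide=[[0, 0, -0.01], [0, 0, -0.015], [0, 0, -0.02], [0, 0, -0.02], [0, 0, -0.02], [0, 0, -0.02], [0, 0, -0.015], [0, 0, 0], [0, 0, 0]], twist=[[0, 0, 0], [0, 0, 0], [0, 0, 0], [0, 0, 0], [0, 0, 0], [0, 0, 0], [0, 0, 0], [0, 0, 0], [0, 0, 0]], hand=[0.47, 0.47, 0.47, 0.47, 0.47, 0.47, 0.47, 0.47, 0.47])

```text
t: 11.25
position: [585.6, 233.2, 295.7]
orientation: [2.403, 2.024, 0.0]
ft_force: [-0.6, 0.5, -0.2]
finger_gap: 39.8
```

```bash
python3 -c "
from tl import *
import cv2
for n in('scene',):
  a=cams.get_image(n)[:,:,::-1]
  a=a[90:290,180:470]
  cv2.imwrite(f'pics/p7{n}.png',cv2.resize(a,None,fx=2.6,fy=2.6))
a=np.array([563.8,-241.2,285])
plan(a,np.radians(-17),14)"
```

```text
per row slide(mm) [-33.4   6.2   0.7] twist [-0.    0.    0.52] n 14 end [ 563.4 -241.6  285.5] mid [[586.0, 199.0, 294.0], [585.0, 97.0, 292.0], [582.0, -5.0, 290.0], [576.0, -106.0, 288.0], [567.0, -208.0, 286.0]]
```

View pics/p7scene.png

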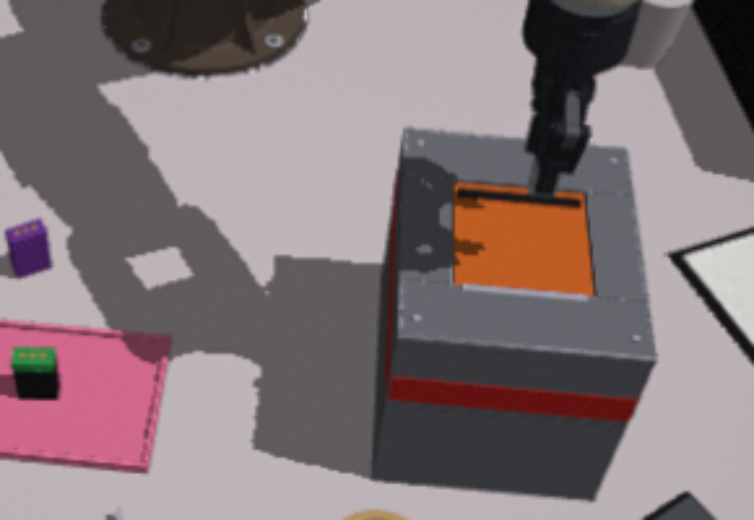

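The flap is shut with nothing on it and the gripper is empty, so reject A is in the bin. On to the second.

Call:
move_arm(slide=[[-0.0334, 0.0062, 0.0007], [-0.0334, 0.0062, 0.0007], [-0.0334, 0.0062, 0.0007], [-0.0334, 0.0062, 0.0007], [-0.0334, 0.0062, 0.0007], [-0.0334, 0.0062, 0.0007], [-0.0334, 0.0062, 0.0007], [-0.0334, 0.0062, 0.0007], [-0.0334, 0.0062, 0.0007], [-0.0334, 0.0062, 0.0007], [-0.0334, 0.0062, 0.0007], [-0.0334, 0.0062, 0.0007]], twist=[[0, 0, 0.52], [0, 0, 0.52], [0, 0, 0.52], [0, 0, 0.52], [0, 0, 0.52], [0, 0, 0.52], [0, 0, 0.52], [0, 0, 0.52], [0, 0, 0.52], [0, 0, 0.52], [0, 0, 0.52], [0, 0, 0.52]], hand=[0.47, 0.47, 1, 1, 1, 1, 1, 1, 1, 1, 1, 1])

```text
t: 12.5
position: [570.0, -175.2, 286.3]
orientation: [-2.509, -1.889, 0.001]
ft_force: [0.1, 0.5, 0.1]
finger_gap: 85.6
```

Call:
move_arm(slide=[[-0.0334, 0.0062, 0.0007], [-0.0334, 0.0062, 0.0007], [0, 0, 0], [0, 0, 0], [0, 0, 0]], twist=[[0, 0, 0.52], [0, 0, 0.52], [0, 0, 0], [0, 0, 0], [0, 0, 0]], hand=[1, 1, 1, 1, 1])

```text
t: 13.0
position: [563.7, -240.6, 285.5]
orientation: [-2.525, -1.867, 0.0]
ft_force: [-0.3, 0.8, 0.3]
finger_gap: 85.4
```

```bash
python3 -c "
from fit import *
from tl import *
im=cams.get_image('scene'); cv2.imwrite('pics/p8.png',im[:,:,::-1])
ms,st,c=comp('scene',im,'red',[563.8,-241.2,55]); print(st,c)
print(fit({'scene':ms},(20,38),49,60,(563.8,-241.2,-.3)))
delta((563.8,-241.2,36),np.radians(-17),1)"
```

```text
[159 221  17  11 139] [167.42446043 225.73381295]
{'scene': (array([ 563.6, -242.1]), np.float64(-17.0), np.float64(0.191))}
slide mm [ -0.8   0.4 249.8] twist [-0.03 -0.02 -0.01] t 13.05 pos [ 563.8 -240.4  285.8] gap 85.4 f [-0.5 -0.3 -0.2] q [-0.51  0.44  1.54  0.    1.16 -0.21]
```

View pics/p8.png

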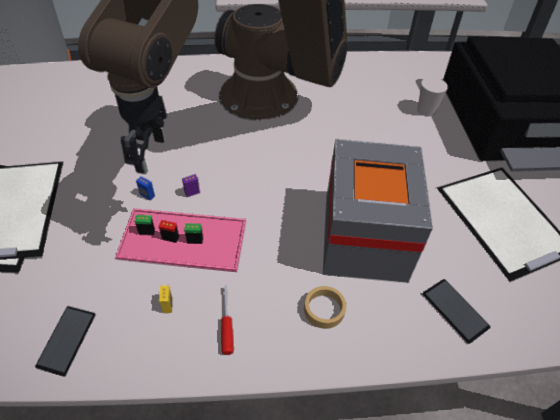

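Scene view: reject B is unmoved at (168,230) between its green neighbours, and the flap is shut. Descending.

Call:
move_arm(slide=[[-0.0008, 0, 0.045], [0, 0, 0.045], [0, 0, 0.045], [0, 0, 0.045], [0, 0, 0.025], [0, 0, 0.023], [0, 0, 0.021], [0, 0, 0], [0, 0, 0]], twist=[[0, 0, 0], [0, 0, 0], [0, 0, 0], [0, 0, 0], [0, 0, 0], [0, 0, 0], [0, 0, 0], [0, 0, 0], [0, 0, 0]], hand=[1, 1, 1, 1, 1, 1, 1, 1, 1], squeeze=40)

```text
t: 13.95
position: [563.8, -241.6, 37.4]
orientation: [-2.525, -1.868, -0.0]
ft_force: [-0.3, 0.9, 0.2]
finger_gap: 85.7
```

Call:
move_arm(slide=[[0, 0, 0], [0, 0, 0], [0, 0, 0], [0, 0, 0], [0, 0, 0], [0, 0, 0], [0, 0, 0], [0, 0, 0]], twist=[[0, 0, 0], [0, 0, 0], [0, 0, 0], [0, 0, 0], [0, 0, 0], [0, 0, 0], [0, 0, 0], [0, 0, 0]], hand=[0, 0, 0, 0, 0, 0, 0, 0])

```text
t: 14.75
position: [563.6, -242.3, 37.5]
orientation: [2.526, 1.867, 0.0]
ft_force: [-0.5, 1.3, 5.6]
finger_gap: 19.5
```

Call:
move_arm(slide=[[0, 0, -0.01], [0, 0, -0.02], [0, 0, -0.035], [0, 0, -0.04], [0, 0, -0.04], [0, 0, -0.04], [0, 0, -0.04], [0, 0, -0.03], [0, 0, 0], [0, 0, 0]], twist=[[0, 0, 0], [0, 0, 0], [0, 0, 0], [0, 0, 0], [0, 0, 0], [0, 0, 0], [0, 0, 0], [0, 0, 0], [0, 0, 0], [0, 0, 0]], hand=[0, 0, 0, 0, 0, 0, 0, 0, 0, 0])

```text
t: 15.75
position: [563.2, -242.1, 292.5]
orientation: [2.526, 1.867, 0.001]
ft_force: [0.1, 0.2, -1.6]
finger_gap: 19.8
```

```bash
python3 -c "
from tl import *
import cv2
for n in('scene',):
  a=cams.get_image(n)[:,:,::-1]
  a=a[90:280,60:260]
  cv2.imwrite(f'pics/p9{n}.png',cv2.resize(a,None,fx=3,fy=3))
plan(np.array([585.5,233,295]),np.radians(-9.8),15)"
```

```text
per row slide(mm) [31.1 -6.1 -0.2] twist [-0.   -0.   -0.48] n 15 end [584.7 232.6 294.8] mid [[566.0, -210.0, 292.0], [575.0, -116.0, 292.0], [581.0, -21.0, 293.0], [584.0, 74.0, 294.0], [585.0, 169.0, 294.0]]
```

View pics/p9scene.png

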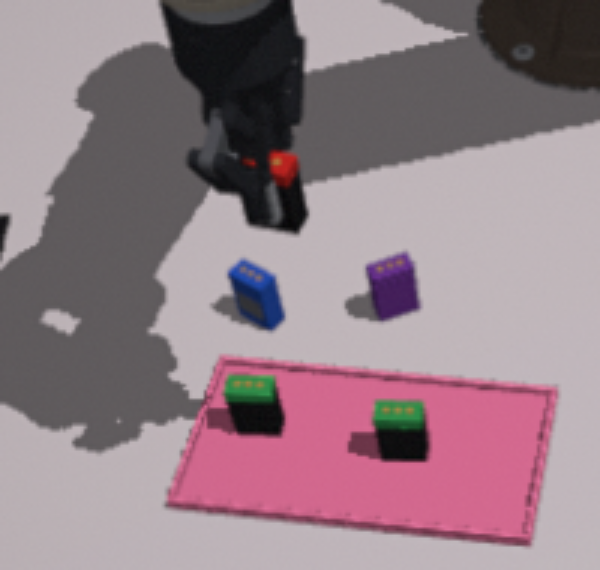

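Reject B is held, and both green packs still stand in the tray. Carrying it over.

Call:
move_arm(slide=[[0.0311, -0.0061, -0.0002], [0.0311, -0.0061, -0.0002], [0.0311, -0.0061, -0.0002], [0.0311, -0.0061, -0.0002], [0.0311, -0.0061, -0.0002], [0.0311, -0.0061, -0.0002], [0.0311, -0.0061, -0.0002], [0.0311, -0.0061, -0.0002], [0.0311, -0.0061, -0.0002], [0.0311, -0.0061, -0.0002], [0.0311, -0.0061, -0.0002], [0.0311, -0.0061, -0.0002]], twist=[[0, 0, -0.48], [0, 0, -0.48], [0, 0, -0.48], [0, 0, -0.48], [0, 0, -0.48], [0, 0, -0.48], [0, 0, -0.48], [0, 0, -0.48], [0, 0, -0.48], [0, 0, -0.48], [0, 0, -0.48], [0, 0, -0.48]], hand=[0, 0, 0, 0, 0, 0, 0, 0, 0, 0, 0, 0])

```text
t: 17.0
position: [585.0, 138.5, 292.9]
orientation: [-2.428, -1.991, 0.004]
ft_force: [0.6, -0.0, -0.7]
finger_gap: 19.6
```

Call:
move_arm(slide=[[0.0311, -0.0061, -0.0002], [0.0311, -0.0061, -0.0002], [0.0311, -0.0061, -0.0002], [0, 0, 0], [0, 0, 0], [0, 0, 0]], twist=[[0, 0, -0.48], [0, 0, -0.48], [0, 0, -0.48], [0, 0, 0], [0, 0, 0], [0, 0, 0]], hand=[0, 0, 0, 0, 0, 0])

```text
t: 17.6
position: [585.0, 231.5, 294.2]
orientation: [-2.404, -2.021, 0.002]
ft_force: [-0.3, 0.4, -0.6]
finger_gap: 19.8
```

```bash
python3 -c "
from tl import *
import cv2
for n in('scene',):
  a=cams.get_image(n)[:,:,::-1]
  a=a[90:280,280:470]
  cv2.imwrite(f'pics/p10{n}.png',cv2.resize(a,None,fx=3,fy=3))
delta((585.5,233,176),np.radians(-9.8),1)"
```

```text
slide mm [  1.8   0.2 118.6] twist [-0.05  0.03 -0.12] t 17.65 pos [585.1 231.4 294.6] gap 19.5 f [-0.  -0.2 -0. ] q [ 0.27  0.46  1.49 -0.    1.19  0.44]
```

View pics/p10scene.png

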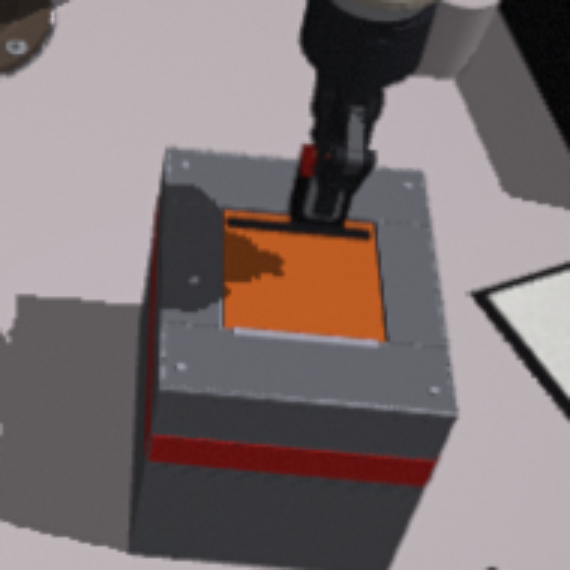

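The view matches the first pass: the pack is over the middle of the mouth and the flap is shut. Repeating the push and release.

Call:
move_arm(slide=[[0.0015, 0, 0.02], [0, 0, 0.02], [0, 0, 0.012], [0, 0, 0.01], [0, 0, 0.01], [0, 0, 0.01], [0, 0, 0.01], [0, 0, 0.01], [0, 0, 0.01], [0, 0, 0.007], [0, 0, 0], [0, 0, 0]], twist=[[0, 0, 0], [0, 0, 0], [0, 0, 0], [0, 0, 0], [0, 0, 0], [0, 0, 0], [0, 0, 0], [0, 0, 0], [0, 0, 0], [0, 0, 0], [0, 0, 0], [0, 0, 0]], hand=[0, 0, 0, 0, 0, 0, 0, 0, 0, 0, 0, 0])

```text
t: 18.85
position: [585.0, 233.8, 175.8]
orientation: [-2.404, -2.022, 0.002]
ft_force: [-2.6, -0.1, -0.5]
finger_gap: 19.9
```

Call:
move_arm(slide=[[0, 0, 0], [0, 0, 0], [0, 0, 0], [0, 0, 0], [0, 0, 0], [0, 0, 0], [0, 0, 0], [0, 0, 0], [0, 0, 0], [0, 0, 0]], twist=[[0, 0, 0], [0, 0, 0], [0, 0, 0], [0, 0, 0], [0, 0, 0], [0, 0, 0], [0, 0, 0], [0, 0, 0], [0, 0, 0], [0, 0, 0]], hand=[0.47, 0.47, 0.47, 0.47, 0.47, 0.47, 0.47, 0.47, 0.47, 0.47])

```text
t: 19.85
position: [585.5, 233.8, 176.2]
orientation: [2.404, 2.022, 0.001]
ft_force: [-2.1, 1.0, 1.7]
finger_gap: 40.3
```

```bash
python3 -c "
from tl import *
import cv2
a=cams.get_image('scene')[:,:,::-1]
a=a[150:215,345:420].astype(float)*2.5
cv2.imwrite('pics/p11.png',cv2.resize(np.clip(a,0,255).astype(np.uint8),None,fx=9,fy=9,interpolation=2))
print(arm.observe()['ft_force'])"
```

```text
[-2.02765103  1.00463985  2.68755393]
```

View pics/p11.png

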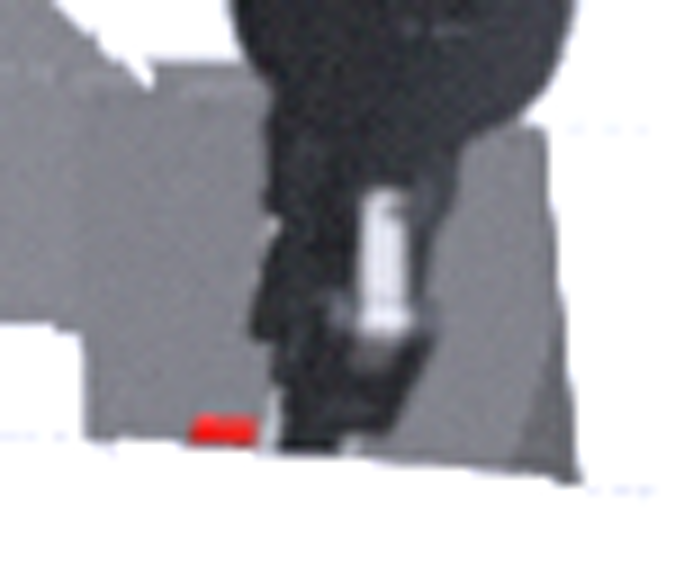

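Call:
move_arm(slide=[[0, 0, -0.01], [0, 0, -0.015], [0, 0, -0.02], [0, 0, -0.02], [0, 0, -0.02], [0, 0, -0.02], [0, 0, -0.015], [0, 0, 0], [0, 0, 0]], twist=[[0, 0, 0], [0, 0, 0], [0, 0, 0], [0, 0, 0], [0, 0, 0], [0, 0, 0], [0, 0, 0], [0, 0, 0], [0, 0, 0]], hand=[0.47, 0.47, 0.47, 0.47, 0.47, 0.47, 0.47, 0.47, 0.47])

```text
t: 20.8
position: [585.3, 233.7, 296.0]
orientation: [2.404, 2.022, 0.001]
ft_force: [0.4, -0.2, -0.7]
finger_gap: 40.3
```

Call:
move_arm(slide=[[-0.03, 0, -0.01], [-0.03, 0, 0], [-0.03, 0, 0], [-0.03, 0, 0], [-0.03, 0, 0], [-0.03, 0, 0], [-0.03, 0, 0], [0, 0, 0], [0, 0, 0]], twist=[[0, 0, 0], [0, 0, 0], [0, 0, 0], [0, 0, 0], [0, 0, 0], [0, 0, 0], [0, 0, 0], [0, 0, 0], [0, 0, 0]], hand=[0.47, 0.47, 0.47, 0.47, 0.47, 0.47, 0.47, 0.47, 0.47])

```text
t: 21.7
position: [549.2, 26.5, 305.4]
orientation: [-2.405, -2.02, 0.001]
ft_force: [0.0, 0.4, -0.7]
finger_gap: 40.2
```

```bash
python3 -c "
from tl import *
import cv2
for n in('scene','top'):
  a=cams.get_image(n)[:,:,::-1]
  cv2.imwrite(f'pics/p12{n}.png',a)
delta((585.5,233,176),np.radians(-9.8),1)"
```

```text
slide mm [208.6   0.6 129.6] twist [-0.05 -0.01 -0.05] t 21.8 pos [549.4  27.5 305.6] gap 40.1 f [-0.5 -0.1 -0.5] q [-0.07  0.33  1.67  0.    1.14  0.1 ]
```

View pics/p12scene.png

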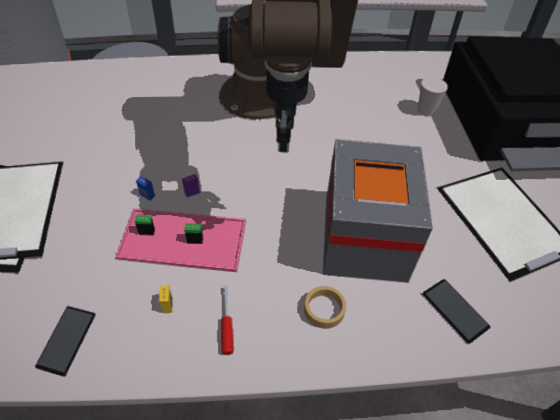

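View pics/p12top.png

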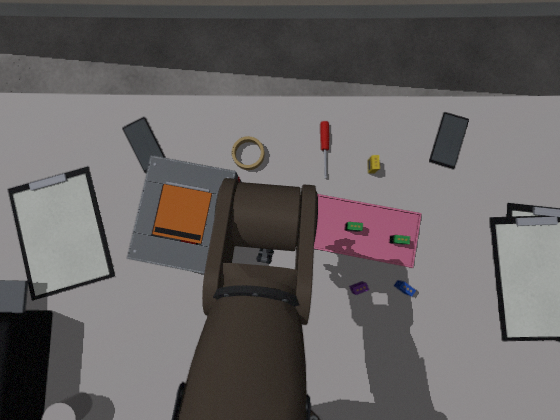

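Both views show the gripper empty, the flap level at (182,213) in the top view, and the green packs at (145,226) and (193,233) in the scene view. Last, a pixel comparison with the starting pictures.

```bash
python3 -c "
import cv2,numpy as np
from fit import *
for n,roi in (('scene',(340,150,420,215)),('top',(145,180,200,250))):
  a=cv2.imread(f'pics/{n}0.png').astype(int);b=cv2.imread(f'pics/p12{n}.png').astype(int)
  x0,y0,x1,y1=roi; d=np.abs(a-b).max(2)[y0:y1,x0:x1]; print(n,'flap diff max',d.max(),'n>40',(d>40).sum())
  A,B=[cv2.cvtColor(i.astype(np.uint8),cv2.COLOR_BGR2RGB) for i in(a,b)]
  for X in ([573.5,-181.8,55],[541.3,-301.5,55]):
    print(n,comp(n,A,'green',X)[2].round(2),comp(n,B,'green',X)[2].round(2))
from plant import spotter
d=spotter.tip_of('scene','flap_edge'); print([(round(x['confidence'],2),np.round(x['uv'],1)) for x in d])
"
```

```text
scene flap diff max 11 n>40 0
scene [192.55 228.03] [192.61 228.  ]
scene [142.84 219.32] [143.05 219.07]
top flap diff max 38 n>40 0
top [354.59 225.8 ] [354.62 225.85]
top [401.51 239.08] [401.43 239.17]
[(0.76, array([379.5, 162.6])), (0.37, array([145.1, 222.9]))]
```

```bash
python3 -c "
from plant import arm
print(arm.job_done())"
```

```text
the job is handed in; nothing more can be done
None
```

I took the two red-capped packs from the tray one at a time and posted each through the flap. Each was let go inside the box at mouth depth, and I handed the job in at about 22 s of robot time.

**Last checks:**
- **Flap:** it matches the starting pictures in both cameras, so it is fully shut, with nothing lying on it.
- **Rejects:** after each release the gripper came out empty, and neither reject shows in the tray or on the table.
- **Green packs:** the caps are within about 0.3 px of where they started, still standing in the tray.
- **Bystanders:** the tape roll, the screwdriver and the look-alikes look untouched by eye; I did not measure them.

**What I could not see directly:** the bin is hidden. In both releases a red cap showed beside the fingers at about the same pixel. I took it for the first pack in the bin, and the second pack was not visible separately.

No check failed or disagreed.

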